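# Carry a test series of bottles over to the bench tray in order

## Task

Move the four capped bottles of the test series from the blue tray to the white tray, one to a compartment and in the same order counted from the red end: the bottle next to the blue tray's red end plate goes next to the white tray's red end plate, and so on (the trays may stand turned round). Keep the bottles upright, set each one down rather than dropping it, and leave the swab beaker and the brass weight where they are.

Things in the scene. Friction and masses are not known exactly. Their poses are not given: they have to be found in the camera images.
- blue_tray: blue fixed tray for a row of 4 bottles, 60 x 250 mm with end plates. Origin: centre of underside, on the bench; y along the row, z up. Floor 6 mm thick with dark liner, walls and dividers 28 mm high, 4 compartments 52 x 52 mm inside, centred at x 0, y -87, -29, 29, 87 mm. One end plate is red, one grey (either may be at +y). Holds the bottles at the start
- white_tray: white fixed tray for a row of 4 bottles, 60 x 250 mm with end plates. Origin: centre of underside, on the bench; y along the row, z up. Floor 6 mm thick with dark liner, walls and dividers 28 mm high, 4 compartments 52 x 52 mm inside, centred at x 0, y -87, -29, 29, 87 mm. One end plate is red, one grey (either may be at +y). Empty at the start; about in line with the blue tray, left or right of it
- blue_tray_red_end: red end plate of the blue tray, marks the first place in its row. 66 x 8 mm, 42 mm high; origin: centre of its underside, on the bench; 121 mm from the tray's centre along the row
- white_tray_red_end: red end plate of the white tray, marks the first place in its row. Same size and origin as the other; 121 mm from the white tray's centre along the row
- yellow_bottle: closed amber glass bottle with yellow cap and yellow stripe on its paper label; body 32 mm diameter, 60 mm high, cap 24 mm diameter from 68 to 86 mm (the top); about 85 g. Origin: centre of its underside; z up. Starts upright in the middle of a compartment of the blue tray, on its floor, 6 mm above the bench
- green_bottle: closed amber glass bottle with green cap and green stripe on its paper label; body 32 mm diameter, 60 mm high, cap 24 mm diameter from 68 to 86 mm (the top); about 85 g. Origin: centre of its underside; z up. Starts upright in the middle of a compartment of the blue tray, on its floor, 6 mm above the bench
- white_bottle: closed amber glass bottle with white cap and white stripe on its paper label; body 32 mm diameter, 60 mm high, cap 24 mm diameter from 68 to 86 mm (the top); about 85 g. Origin: centre of its underside; z up. Starts upright in the middle of a compartment of the blue tray, on its floor, 6 mm above the bench
- purple_bottle: closed amber glass bottle with purple cap and purple stripe on its paper label; body 32 mm diameter, 60 mm high, cap 24 mm diameter from 68 to 86 mm (the top); about 85 g. Origin: centre of its underside; z up. Starts upright in the middle of a compartment of the blue tray, on its floor, 6 mm above the bench
- swab_beaker: bystander: small open glass beaker, 60 mm diameter, 55 mm high, with wooden cotton swabs standing in it up to 80 mm; loose. Origin: centre of its underside
- brass_weight: bystander: flat round brass paper weight, 48 mm diameter, 26 mm high, 350 g; loose. Origin: centre of its underside

How it is judged:
By the outcome, as a careful person would: the job done as asked, in the order asked, and still so for the second after the job is handed in, with the robot touching nothing.
It also fails if it takes over 90 s, if anything falls off the work surface, if the arm or the gripper's body presses on something with over 40 N, if the wrist force passes 120 N, or if a joint passes its speed limit or range.

## Robot

A 6-joint arm with a two-finger parallel gripper is mounted at the origin on the work surface. World frame = base frame: x ahead of the robot, y to its left, z up, the work surface at z = 0. Lengths are in m, angles in rad, forces in N, time in s.
With the tool pointing down it reaches from about 0.325 to 0.9 m from the base axis. Payload 6.1 kg.
Tool frame: the origin (TCP) lies midway between the tips of the shut fingers; the grasp point (between the pads) lies 19 mm behind it; z points along the fingers, y is the line along which they close (so a half turn about z gives the same grasp; the last joint's range is limited). The gripper opens to 85 mm and grips with 20 to 120 N. Pads are 22 mm wide; open, the fingers measure 114 mm over their backs; the gripper's body (76 mm by 85 mm) begins 54 mm behind the grasp point. The pads swing forward as they close: fully open they stand 13 mm farther back than shut.
Start: joints at [1.023, 0.22, 1.526, -0, 1.395, -0.126], TCP at [0.256, 0.57, 0.231] pointing down, gripper open.
Joint ranges: [-2.98, 2.98], [-0.91, 2.08], [0.09, 2.57], [-1.24, 4.39], [0.2, 2.65], [-2.68, 2.68]. Speed limits (rad/s): [2.57, 2.57, 3.01, 3.14, 3.14, 3.14].

## Interface

Orientations are given as [roll, pitch, yaw] about the fixed x, y, z axes, in that order (R = Rz(yaw) Ry(pitch) Rx(roll)).
In Python, from plant import movep, move_l, set_joints, gripper_to, hold, inverse_kinematics, observe, get_image, get_calibration, Unreachable, job_done gives the robot as it stands. Calls block until the motion is done:
- movep(position, orientation): joint-space move of the TCP to a pose.
- move_l(position, feed=0.15, rotation=None, max_force=None): straight line of the TCP; rotation=None keeps the orientation; feed is the mean speed in m/s. With max_force (N) it stops when the force on the tool has changed by that much, and returns True; else False.
- set_joints(angles): joint-space move.
- gripper_to(opening, f_grip=None): finger opening in m; f_grip is the grip in N (None keeps the last); returns when the fingers have stopped.
- hold(seconds).
- inverse_kinematics(position, orientation): joint angles nearest the present ones, or None.
- observe(): the state.
- get_image(name): name is "scene" or "top"; returns (picture, depth): 400x640x3 uint8, red, green, blue; 400x640 float32, m along the optical axis (not along the pixel's ray), 0 where there is no reading.
- get_calibration(name): a dict with "intrinsics" (3x3 intrinsics, pixels), "dist_coeffs" ([k1, k2, p1, p2, k3] as OpenCV has them; the pictures are not rectified), "world_from_camera" (4x4, takes a point from camera to world coordinates). Camera axes: x right, y down, z forward; pixel columns grow to the right and rows downward; lengths in m; the calibration is good to about 2 mm. A picture is of the moment at which its call begins. get_calibration takes no time and is no camera call.
A pose or a line that the arm cannot do raises Unreachable and nothing moves.
- job_done(): hands the job in; it is judged then, once.
The state is a dict: "time_s": time; "q": joint angles; "joint_velocities": joint speeds; "joint_torque": joint torques, N m; "eef_pos": TCP position; "tcp_rot": TCP orientation; "ft_force": force on the tool from outside, world axes, zero at the start; "torque": the same for the moment, N m; "opening": finger opening in m; "grasp_force": force on a finger pad.
Only numpy, scipy, OpenCV 4.12 (cv2) and the standard library are available. Lean on these libraries where they do the work, as an engineer would, in place of code of your own. Each camera call takes 0.05 s, during which the arm holds its last target. There are 200 camera calls.

## Working session

There is one attempt and no reset: what is moved stays moved. The work goes in short steps, each a Python script; the robot and the scene stay as the last script left them, time stands still between calls to the robot, and variables do not carry over. Pictures are saved under pics/ and viewed, at most 14 in all, crops included, and the job is handed in when it is done.

```bash
mkdir -p pics
python3 - <<'E'
from plant import *
import cv2,numpy as np
np.set_printoptions(precision=4,suppress=True)
for n in("scene","top"):
    p,d=get_image(n); cv2.imwrite(f"pics/{n}0.png",p[:,:,::-1]); np.save(f"{n}_d.npy",d)
    c=get_calibration(n); print(n,c)
print(observe())
E
```

```text
scene {'intrinsics': array([[466.1706,   0.    , 328.891 ],
       [  0.    , 466.1706, 202.8186],
       [  0.    ,   0.    ,   1.    ]]), 'dist_coeffs': array([-0.1349,  0.    ,  0.    ,  0.    ,  0.    ]), 'world_from_camera': array([[-0.8854,  0.3988, -0.2388,  0.7896],
       [ 0.4648,  0.7597, -0.4547,  0.417 ],
       [ 0.0001, -0.5136, -0.858 ,  0.8683],
       [ 0.    ,  0.    ,  0.    ,  1.    ]])}
top {'intrinsics': array([[410.6415,   0.    , 318.5539],
       [  0.    , 410.6415, 196.4574],
       [  0.    ,   0.    ,   1.    ]]), 'dist_coeffs': array([-0.0576,  0.    ,  0.    ,  0.    ,  0.    ]), 'world_from_camera': array([[-0.1184, -0.9693,  0.2154,  0.3758],
       [-0.993 ,  0.1162, -0.0228, -0.0063],
       [-0.003 , -0.2166, -0.9763,  0.9513],
       [ 0.    ,  0.    ,  0.    ,  1.    ]])}
{'time_s': 0.1, 'q': array([ 1.0229,  0.2211,  1.5275,  0.    ,  1.3947, -0.1261]), 'joint_velocities': array([ 0.0017, -0.0021,  0.0004, -0.001 ,  0.0021,  0.0014]), 'joint_torque': array([ -0.0001, -49.8237, -39.0552,  -0.0002,   0.0055,   0.    ]), 'eef_pos': array([0.2556, 0.5698, 0.2303]), 'tcp_rot': array([-3.1399, -0.0003,  2.7198]), 'ft_force': array([ 0.1711,  0.7098, -0.0931]), 'torque': array([-0.0073, -0.0305, -0.0232]), 'grasp_force': 0.0, 'opening': 0.08528767762913718}
```

View pics/top0.png

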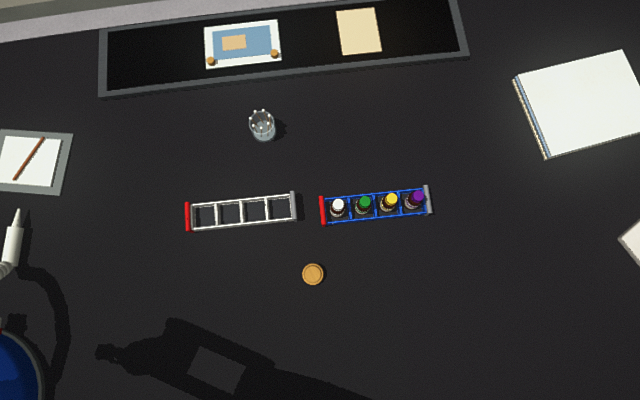

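View pics/scene0.png

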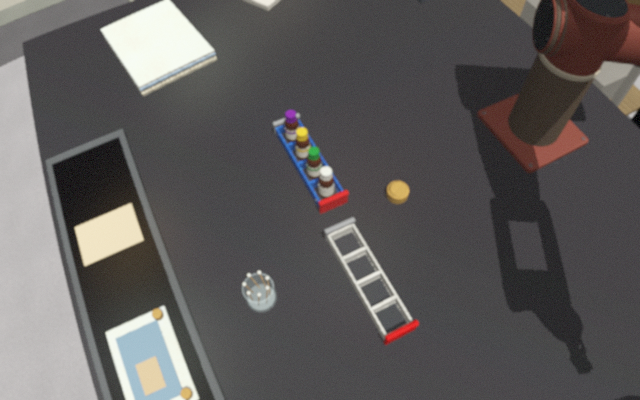

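The top view shows the blue tray at about (375,204). Its red end plate is on the left at (321,210), and the caps run white (338,204), green (365,201), yellow (391,199), purple (418,197). The white tray is at about (241,211) with its red end at (187,216), also on the left. The beaker is at (261,126) and the weight at (313,274). The scene view agrees.

Run:
```python
import cv2,numpy as np
t=cv2.imread("pics/top0.png"); s=cv2.imread("pics/scene0.png")
z=lambda a,f:cv2.resize(a,None,fx=f,fy=f,interpolation=cv2.INTER_CUBIC)
cv2.imwrite("pics/topc.png",np.vstack([z(t[180:240,180:310],5),z(t[175:235,312:442],5)]))
cv2.imwrite("pics/scc.png",np.vstack([z(s[100:350,265:425],2.4)]))
```

```text
(no output)
```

View pics/topc.png

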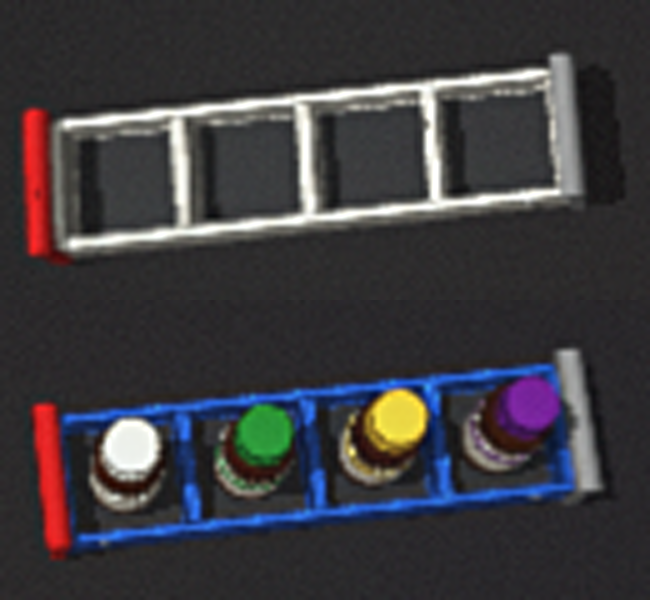

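The crop shows the white tray's plate tops centred at red (36,182) and grey (566,125). The blue tray's are at (50,478) and (578,421). The cap tops are at white (131,445), green (264,432), yellow (397,418) and purple (531,402).

```bash
cat > h.py <<'E'
import cv2,numpy as np
from plant import *
np.set_printoptions(precision=4,suppress=True)
def ray(n,uv,z):
    c=get_calibration(n); T=c["world_from_camera"]
    p=cv2.undistortPoints(np.array([[uv]],float),c["intrinsics"],c["dist_coeffs"])[0,0]
    d=T[:3,:3]@[*p,1]; return T[:3,3]+d*(z-T[2,3])/d[2]
E
python3 - <<'E'
from h import *
D=np.load("top_d.npy"); 
def P(u,v,z,b):
    px=[(312 if b else 180)+(u+.5)/5-.5,(175-60 if b else 180)+(v+.5)/5-.5]
    w=ray("top",px,z); c=get_calibration("top"); T=c["world_from_camera"]
    zc=T[:3,:3].T@(w-T[:3,3])
    return w,px,zc[2],D[int(round(px[1])),int(round(px[0]))]
for n,a in dict(wr=(36,182,.042,0),wg=(566,125,.042,0),br=(52,478,.042,1),bg=(578,421,.042,1),w=(131,445,.092,1),g=(264,432,.092,1),y=(397,418,.092,1),p=(531,402,.092,1)).items(): print(n,*P(*a))
a,b=P(36,182,.042,0)[0],P(566,125,.042,0)[0];print(np.linalg.norm(a-b),(a+b)/2,np.arctan2(*(a-b)[[0,1]]))
a,b=P(52,478,.042,1)[0],P(578,421,.042,1)[0];print(np.linalg.norm(a-b),(a+b)/2,np.arctan2(*(a-b)[[0,1]]))
print("beaker",ray("top",(261,130),.03),"weight",ray("top",(313,274),.026))
E
```

```text
wr [0.567  0.2736 0.042 ] [186.8, 216.0] 0.9224849234761662 0.91934353
wg [0.5647 0.0325 0.042 ] [292.8, 204.6] 0.9274733732181917 0.9261415
br [ 0.5441 -0.0314  0.042 ] [322.0, 210.2] 0.92448846569816 0.928657
bg [ 0.5417 -0.272   0.042 ] [427.2, 198.8] 0.9294429609328566 0.9312662
w [ 0.545  -0.0653  0.092 ] [337.8, 203.6] 0.876652048132723 0.8780723
g [ 0.5439 -0.1225  0.092 ] [364.4, 201.0] 0.877706168668985 0.8766314
y [ 0.5431 -0.1801  0.092 ] [391.0, 198.2] 0.8788583686627868 0.8800021
p [ 0.5432 -0.2386  0.092 ] [417.8, 195.0] 0.8802055600452822 0.8821096
0.24105602851310245 [0.5658 0.1531 0.042 ] 0.009538673741230918
0.24057257502636026 [ 0.5429 -0.1517  0.042 ] 0.010000315679797018
beaker [0.7571 0.0896 0.03  ] weight [0.4064 0.0053 0.026 ]
```

View pics/scc.png

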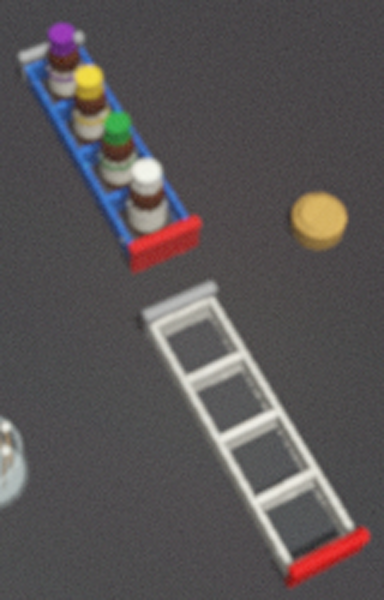

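Everything checks out. The plate spacing measures 0.241 m (true 0.242), the cap pitch about 0.0577 m (true 0.058), and depth agrees with the expected ranges. The crop shows both red ends facing the same way. I'll grip across the row on the bottle bodies, starting with white, so each later carry passes only over empty compartments.

```bash
cat >> h.py <<'E'
B=np.array([.5435,-.1516]); W=np.array([.5658,.1531]); d=np.array([.0098,1.])
O=[np.pi,0,np.pi/2-.0098]; off=[.087,.029,-.029,-.087]; ZG=.033; ZH=.125
def cyc(i):
    p,w=B+off[i]*d,W+off[i]*d
    move_l([*p,ZH],.25); move_l([*p,ZG],.1)
    gripper_to(.02,30); s=observe(); print(i,"grip",s["opening"],s["grasp_force"],s["eef_pos"])
    assert .026<s["opening"]<.037 and s["grasp_force"]>5
    move_l([*p,ZH],.12); print("carry",observe()["opening"])
    move_l([*w,ZH],.2); move_l([*w,ZG+.012],.1)
    hold(.2); hit=move_l([*w,ZG-.001],.02,max_force=6); print("down",hit,observe()["eef_pos"])
    gripper_to(.075); move_l([*w,ZH],.12); print("t",observe()["time_s"])
E
python3 - <<'E'
from h import *
s=ray("scene",(265+326/2.4,100+555/2.4),.042);g=ray("scene",(265+180/2.4,100+299/2.4),.042);c=ray("scene",(265+147/2.4,100+169/2.4),.092);print(s,g,c)
for c in (B,W):
    for o in off: 
        q=inverse_kinematics([*(c+o*d),ZG],O);print(q)
movep([*(B+off[0]*d),.18],O)
cyc(0)
p,_=get_image("top"); cv2.imwrite("pics/t1.png",cv2.resize(p[150:260,170:450,::-1],None,fx=2.8,fy=2.8))
p,_=get_image("scene"); cv2.imwrite("pics/s1.png",cv2.resize(p[80:360,240:460,::-1],None,fx=2,fy=2))
E
```

```text
[0.5702 0.277  0.042 ] [0.5636 0.0347 0.042 ] [ 0.5428 -0.0645  0.092 ]
[-0.262   0.2717  1.8714 -0.      0.9984 -0.2522]
[-0.3632  0.291   1.847   0.      1.0035 -0.3534]
[-0.4587  0.3221  1.8071  0.      1.0124 -0.4489]
[-0.5472  0.3638  1.7523  0.      1.0255 -0.5374]
[ 0.2727  0.4099  1.69   -0.      1.0417  0.2825]
[ 0.1787  0.3676  1.7472 -0.      1.0268  0.1885]
[ 0.0798  0.3355  1.7896 -0.      1.0165  0.0896]
[-0.0222  0.3146  1.8169 -0.      1.0102 -0.0124]
0 grip 0.03106298729067526 29.67429757118225 [ 0.5445 -0.0647  0.0334]
carry 0.031191498382072934
down True [0.5664 0.24   0.0334]
t 10.2667
```

View one.

View pics/s1.png

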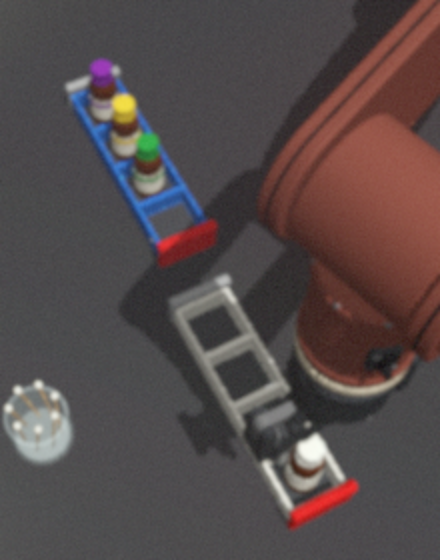

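The scene crop shows the white bottle upright in the red-end compartment at (307,465). The other three are undisturbed, and the fingers are clear above. The remaining bottles follow the same cycle.

Run:
```python
from h import *
for i in (1,2,3): cyc(i)
movep([.40,.0,.30],O); print(observe()["time_s"])
p,_=get_image("top"); cv2.imwrite("pics/t2.png",p[:,:,::-1])
p,_=get_image("scene"); cv2.imwrite("pics/s2.png",cv2.resize(p[80:360,220:460,::-1],None,fx=2,fy=2))
```

```text
1 grip 0.03119806734973749 29.633521735668182 [ 0.5441 -0.1227  0.0336]
carry 0.031085089034656843
down True [0.5659 0.1821 0.0336]
t 19.2
2 grip 0.031071097893167563 29.64394837617874 [ 0.5435 -0.1808  0.0336]
carry 0.030895581802119963
down True [0.5653 0.1241 0.0336]
t 28.0417
3 grip 0.03112371860121991 29.947301745414734 [ 0.5429 -0.2388  0.0336]
carry 0.0312442042194448
down True [0.5647 0.0661 0.0335]
t 36.8833
37.8667
```

View pics/s2.png

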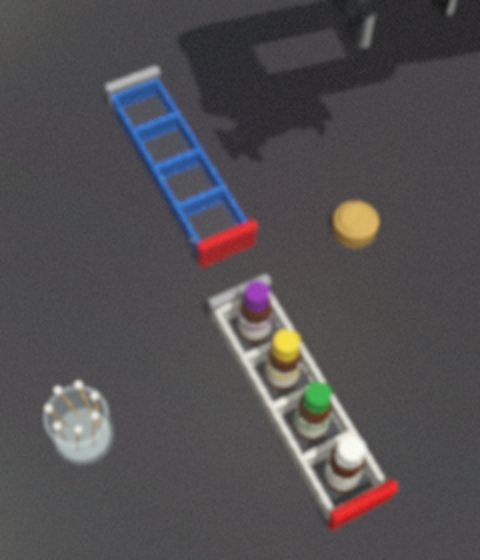

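View pics/t2.png

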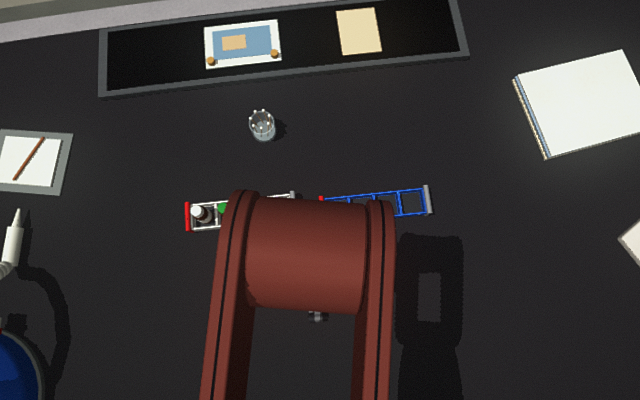

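The scene crop shows all four bottles upright in the white tray. From its red end at (363,503) they run white (350,450), green (318,397), yellow (286,347), purple (257,297). The weight and beaker have not moved, and the arm is clear.

```bash
python3 -c "from plant import *; print(job_done())"
```

```text
the job is handed in; nothing more can be done
None
```

All four bottles stand upright in the white tray, in order from the red end: white, green, yellow, purple; the beaker and weight were left untouched, and I handed the job in at about 38 s.

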